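# Pump up the hand pump until its indicator pin stands fully out

### The arm

A 6-joint arm with a two-finger parallel gripper is mounted at the origin on a cart in front of the work surface, level with it; the furniture and walls round the work are solid. World frame = base frame: x ahead of the robot, y to its left, z up, the work surface at z = 0. Lengths are in mm, angles in rad, forces in N, time in s.
With the tool pointing down it reaches from about 275 to 750 mm from the base axis. Payload 10.2 kg.
Tool frame: the origin (TCP) lies on the centre line of the jaws, within the pads' length; the fingertips stand 19 mm ahead of it and the grasp point (between the pads) is the TCP (r.tip_reach is the distance from the TCP to the fingertips, in mm); z points along the fingers, y is the line along which they close (so a half turn about z gives the same grasp; the last joint's range is limited). The gripper opens to 88 mm and grips with 3 to 60 N. Pads are 18 mm wide; open, the fingers measure 123 mm over their backs; the gripper's body (75 mm by 187 mm) begins 45 mm behind the grasp point.
Start: joints at [-1.493, 0.313, 1.498, -0, 1.331, -0.223], TCP at [155.536, -501.438, 257.72] pointing down, gripper open.
Joint ranges: [-2.94, 2.94], [-0.97, 2.17], [0.19, 2.56], [-1.23, 4.37], [0.02, 3.11], [-2.88, 2.88]. Speed limits (rad/s): [2.39, 2.39, 3.01, 3.14, 3.14, 3.14].

### API

Orientations are given as a unit quaternion [w, x, y, z].
In Python, from bench import r, cams gives the robot as it stands.
- The arm moves only by the tool jog_arm, never from a script. Its argument "rows" is a list of rows, each a list of 5 numbers: the shift along the tool's x, y, z in m, then the turn about the tool's z in rad, then the finger opening in m, from 0 to 0.0881. A call has 1 to 5 rows; each row is the pose to reach, as a shift and turn from the pose commanded when the call began, along the tool's axes at that moment; what a row does not reach only later rows make up. A row lasts 1/8 s, in which the tool goes at most 62.5 mm and 10.7 degrees, less where a joint would pass 70% of its speed; a pose out of reach is approached as far as the arm can. A call with a gripper value outside its range is refused whole. The fingers move at their own pace and stop on an object; "force" is the grip in N (left out, the last holds). Time passes only in rows, so rows that repeat a pose let the fingers close. It gives the time, the measured TCP pose, the force, the opening and the grip force at its end, in the units of the state.
- r.observe(): the state, without advancing time (a new reading comes with each control period).
- cams.camera(name): name is "scene" or "top" or "wrist"; returns a dict with "img" (384x512x3 uint8, blue, green, red), "depth" (384x512 float32, mm along the optical axis (not along the pixel's ray), 0 where there is no reading), "mtx" (3x3 intrinsics, pixels), "R" (3x3) and "t" (3): a world point X has camera coordinates R X + t; the wrist camera has in their place "mount" (4x4, takes a point from camera to tool coordinates, whose origin is the TCP and whose axes are the flange's). Camera axes: x right, y down, z forward; pixel columns grow to the right and rows downward; lengths in mm; the calibration is good to about 2 mm. A picture is of the moment at which its call begins: read the wrist's pose just before it.
- r.close_job(): hands the job in; it is judged then, once.
The state is a dict: "t": time; "joint_positions": joint angles; "qd": joint speeds; "joint_efforts": joint torques, N m; "tool_pos": TCP position; "tool_rot": TCP orientation; "wrist_force": force on the tool from outside, world axes, zero at the start; "torque": the same for the moment, N m; "opening": finger opening in mm; "grasp_force": force on a finger pad.
Only numpy, scipy, OpenCV 4.12 (cv2) and the standard library are available. Lean on these libraries where they do the work, as an engineer would, in place of code of your own. Each camera call takes 0.05 s, during which the arm holds its last target. There are 200 camera calls.

### The job

Push the plunger of the small hand pump down with your fingertips, again and again with full strokes, letting it spring all the way back up each time, until the indicator pin beside it has risen fully out of its sleeve. Only press the plunger: do not touch the pin, do not lift, tip or shove the pump, and leave the other things on the bench as they stand. When you finish, the plunger is up again and the pin is out.

Things in the scene. Friction and masses are not known exactly. Their poses are not given: they have to be found in the camera images.
- pump: loose hand pump, 0.95 kg, on rubber feet. Grey base plate 92 (x) by 160 (y) mm, y -50 to +110, 16 mm high; on it an aluminium barrel (radius 29, 114 mm tall) with the plunger, and a thinner sleeve (radius 16, 87 mm tall) with the indicator pin; brass outlet to +x at 40 mm height, 51 mm out. Origin: underside, on the plunger's axis; z up; the pin's axis is 65 mm off along +y.
- plunger_top (a point): centre of the flat top of the plunger's round black knob (32 mm wide, 22 mm flat top, 18 mm thick on a steel stem of 14 mm); 152 mm above the bench when the plunger is up; moves with it
- plunger (a joint): how far the plunger is pressed down, m: 0 = up (its spring returns it, in 0.3 s), 0.012 = hard stop. 7 N starts it, 12 N at the bottom, more if fast. As it comes back UP to the top after a stroke of 9 mm or more, a hidden ratchet raises the pin one notch of 7 mm (the first time 2 to 11 mm); shorter strokes may do nothing; extra strokes do no harm.
- pin (a joint): how far the indicator pin has risen, m: starts between 0 and 0.016, fully out = 0.035 (three to five full strokes); friction holds it where it is
- pin_top (a point): centre of the top of the steel indicator pin (12 mm thick): 6 mm above the sleeve's mouth at joint value 0 and 41 mm above it fully out (128 mm above the bench); the pin is not to be touched
- objective_can: bystander: clear canister with a black screw lid, 45 mm wide, 64 mm tall, standing loose; origin at the centre of its underside
- filter_cube: bystander: black filter cube 47x38x39 mm, loose; origin at the centre of its underside
- dropper: bystander: white dropper vial, 22 mm wide, 51 mm tall, standing loose; origin at the centre of its underside

How it is judged (in metres and radians):
On the way, in this order (a step that is already met when the one before it is completed fails the run):
1. the plunger is pressed down at least 9 mm by the fingers (value of joint plunger above 0.009 m and contact force between the fingers and pump above 2 N), for 0.02 s.
2. the plunger has come back up and the pin has risen part of the way, past 20 mm (value of joint plunger below 0.002 m and value of joint pin above 0.02 m), for 0.02 s.
At the end, for the whole second after the job is handed in: the pin is out by more than 32.5 mm of its 35 mm, the plunger is up (within 2 mm), the pump stands upright on the bench, at rest, within 40 mm of where it stood, and the three bystanders are within 20 mm of where they stood (value of joint pin above 0.0325 m and value of joint plunger below 0.002 m and angle between pump's own z axis and vertical below 0.05 rad and height (world z) of pump between -0.004 and 0.004 m and distance of pump from where it was at the start of the episode below 0.04 m and linear speed of pump below 0.02 m/s and distance of each of objective_can, filter_cube, dropper from where it was at the start of the episode below 0.02 m); the robot touches nothing.
It fails at once if the robot touches the indicator pin (more than 0.5 N) (contact force between any of the fingers, the arm and pin above 0.5 N).
It fails at once if the pump is lifted more than 8 mm (height (world z) of pump above 0.008 m).
It fails at once if the pump is tipped by more than 0.15 rad (angle between pump's own z axis and vertical above 0.15 rad).
It fails at once if the pump is shoved more than 40 mm (distance of pump from where it was at the start of the episode above 0.04 m).
It fails at once if the canister, the filter cube or the dropper vial is moved more than 20 mm, or lifted (distance of any of objective_can, filter_cube, dropper from where it was at the start of the episode above 0.02 m).
It also fails if it takes over 45 s, if anything falls off the work surface, if the arm or the gripper's body presses on something with over 40 N, if the wrist force passes 120 N, or if a joint passes its speed limit or range.

## Working session

There is one attempt and no reset: what is moved stays moved. The work goes in short steps, Python scripts to look and compute and a tool call to move; the robot and the scene stay as the last step left them, time stands still between calls to the robot, and variables do not carry over. Pictures are saved under pics/ and viewed, at most 10 in all, crops included, and the job is handed in when it is done.

Besides the shell and the picture viewer there is one more tool, called after ">>>" as name(argument=value, ...) on one line, values as JSON. jog_arm: Moves the arm, as the interface text tells. Its arguments: {"type":"object","properties":{"rows":{"type":"array","items":{"type":"array","items":{"type":"number"}}},"force":{"type":"number"}},"required":["rows"]}

```bash
mkdir -p pics; python3 - <<'E'
from bench import r,cams
import cv2,numpy as np
s=r.observe();print(s['t'],s['tool_pos'],s['tool_rot'],s['opening'],r.tip_reach)
for n in("top","scene"):
    c=cams.camera(n);cv2.imwrite(f"pics/{n}.png",c["img"]);np.savez(f"{n}.npz",**{k:v for k,v in c.items()})
    print(n,(-c["R"].T@c["t"]).round())
E
```

```text
0.0 [ 155.52256991 -501.18806675  257.14369311] [-6.65345946e-04  9.88710057e-01  1.49839837e-01  5.54934911e-05] 88.24240180930131 19.0
top [383. 198. 966.]
scene [231. 747. 683.]
```

View pics/top.png

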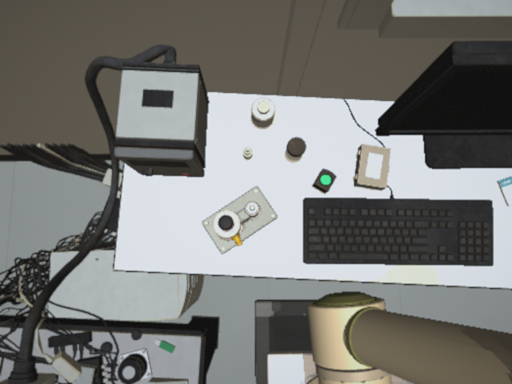

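View pics/scene.png

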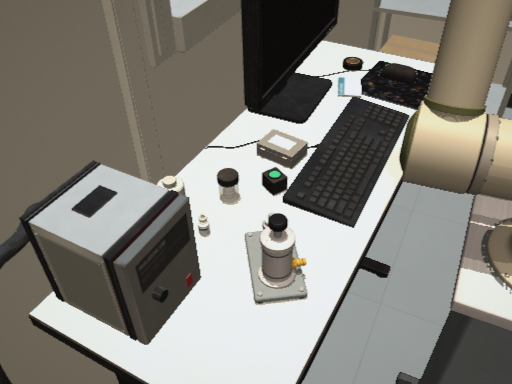

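The top view shows the knob at about (226,223), the pin at (252,208) and the outlet at (238,240). In the scene view the knob is at about (278,222). Next I'll measure the knob and the pin.

```bash
cat >h.py <<'E'
import numpy as np,cv2
def ray(c,u,v,z):
    d=c["R"].T@np.linalg.inv(c["mtx"])@[u,v,1]; o=-c["R"].T@c["t"]
    return o+d*(z-o[2])/d[2]
def pt(c,u,v):
    Z=c["depth"][int(round(v)),int(round(u))]
    return c["R"].T@(np.linalg.inv(c["mtx"])@[u,v,1]*Z-c["t"])
def dark(c,u,v,h=14,th=45):
    g=c["img"].max(2)<th; m=np.zeros_like(g); m[v-h:v+h,u-h:u+h]=1
    n,l,st,ce=cv2.connectedComponentsWithStats((g&m).astype(np.uint8))
    k=1+st[1:,4].argmax(); return ce[k],st[k]
E
python3 - <<'E'
from h import *
T=dict(np.load("top.npz"));S=dict(np.load("scene.npz"))
ce,st=dark(T,226,223);print(ce,st,ray(T,*ce,147).round(1),pt(T,*ce).round(1))
ce,st=dark(S,278,222);print(ce,st,ray(S,*ce,143).round(1),pt(S,*ce).round(1), ray(S,ce[0],st[1],150))
for u,v in((252,208),(252,209),(253,209)):print('pin',ray(T,u,v,100).round(1),pt(T,u,v).round(1))
for n,u,v in(("drop",248,153),("can",296,148),("cube",325,181),("box",160,160),("boxedge",203,172),("out",238,242)):print(n,pt(T,u,v).round(0))
a=T["img"][170:270,180:300];b=S["img"][190:310,220:330]
cv2.imwrite("pics/a.png",cv2.resize(a,None,fx=5,fy=5,interpolation=2))
# base plate grey: min-area rect by depth
D=T["depth"];P=[]
for v in range(180,260):
  for u in range(195,285):
    p=pt(T,u,v)
    if D[v,u]>0 and 11<p[2]<21:P.append(p[:2])
print(len(P),cv2.minAreaRect(np.float32(P)))
E
```

```text
[230.66666667 226.        ] [230 225   2   3   3] [434.4 234.1 147. ] [434.2 233.9 150.4]
[277.3908046  222.31034483] [269 214  18  18 261] [441.  247.7 143. ] [438.4 254.  149.9] [445.85877232 236.90227156 150.        ]
pin [475.6 189.9 100. ] [475.6 189.9 100.4]
pin [473.5 190.  100. ] [473.5 190.   99.6]
pin [473.4 187.8 100. ] [473.7 187.8  97.6]
drop [613. 197.  41.]
can [618.  86.  62.]
cube [544.  17.  38.]
box [564. 372. 185.]
boxedge [567. 303.  44.]
out [404. 222.  46.]
1604 ((459.83990478515625, 219.04483032226562), (91.77253723144531, 159.91485595703125), 32.87169647216797)
```

View pics/a.png

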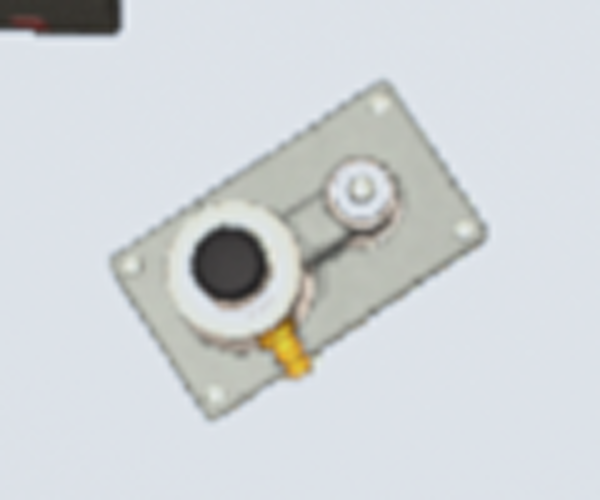

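The plate rectangle measures 91.8 × 159.9 mm, which matches the spec. Its centre and angle put the plunger axis at about (443,244), and the ray from the knob gives about (441,244). The pin lies about 64 mm from it at (475,190), which also fits. I'm moving above the knob now with the fingers closing. The tool-frame shift is about +494, −627 mm.

>>> jog_arm(rows=[[0.031,-0.039,0,0,0],[0.062,-0.078,0,0,0],[0.093,-0.117,0,0,0],[0.124,-0.157,0,0,0],[0.155,-0.197,0,0,0]], force=20)

```text
t: 0.72
tool_pos: [245.4, -265.7, 257.5]
tool_rot: [-0.0, 0.989, 0.15, 0.0]
wrist_force: [0.9, 0.0, 0.3]
opening: 40.2
grasp_force: 0.0
```

>>> jog_arm(rows=[[0.031,-0.039,0,0,0],[0.062,-0.078,0,0,0],[0.093,-0.117,0,0,0],[0.124,-0.157,0,0,0],[0.155,-0.197,0,0,0]])

```text
t: 1.35
tool_pos: [335.1, -31.6, 257.8]
tool_rot: [0.0, 0.989, 0.15, 0.0]
wrist_force: [1.0, 0.2, -0.6]
opening: 0.4
grasp_force: 0.0
```

>>> jog_arm(rows=[[0.037,-0.046,0,0,0],[0.074,-0.092,0,0,0],[0.11,-0.139,0,0,0],[0.147,-0.185,0,0,0],[0.184,-0.231,0,0,0]])

```text
t: 1.98
tool_pos: [442.4, 244.0, 257.5]
tool_rot: [0.0, 0.989, 0.15, -0.0]
wrist_force: [1.8, -1.6, 0.3]
opening: 0.5
grasp_force: 0.0
```

>>> jog_arm(rows=[[0,0,0.02,0,0],[0,0,0.04,0,0],[0,0,0.055,0,0]])

```text
t: 2.35
tool_pos: [441.9, 241.9, 201.6]
tool_rot: [0.0, 0.989, 0.15, -0.001]
wrist_force: [0.6, 0.2, 0.4]
opening: 0.8
grasp_force: 0.0
```

```bash
python3 - <<'E'
from bench import r,cams
from h import *
from scipy.spatial.transform import Rotation as Ro
s=r.observe();print(s['t'],s['tool_pos'],s['tool_rot'],s['joint_positions'],s['wrist_force'])
c=cams.camera("scene");w=cams.camera("wrist");q=s['tool_rot']
M=w["mount"];Rt=Ro.from_quat([q[1],q[2],q[3],q[0]]).as_matrix()
w["R"]=(Rt@M[:3,:3]).T; w["t"]=-w["R"]@(Rt@M[:3,3]+s['tool_pos'])
np.savez("wrist.npz",**w)
for n,p in(("knob",(442,244,152)),("pin",(475.5,190,100)),("tip",Rt@[0,0,19]+s['tool_pos'])):
    x=w["mtx"]@(w["R"]@np.array(p)+w["t"]);print(n,x[:2]/x[2])
cv2.imwrite("pics/ws.png",np.hstack([cv2.resize(w["img"],(400,300)),cv2.resize(c["img"][130:322,150:406],(400,300))]))
E
```

```text
2.35 [441.88447308 241.86901383 201.64176482] [ 7.46769872e-05  9.88696293e-01  1.49930915e-01 -5.95332730e-04] [ 2.67845815e-01  3.19260376e-01  1.64241330e+00 -9.64916659e-06
  1.18111894e+00  1.53764896e+00] [0.57195686 0.22096717 0.38468752]
knob [256.1494867  221.09892445]
pin [333.9120217  178.45886592]
tip [259.44213992 243.15549148]
```

View pics/ws.png

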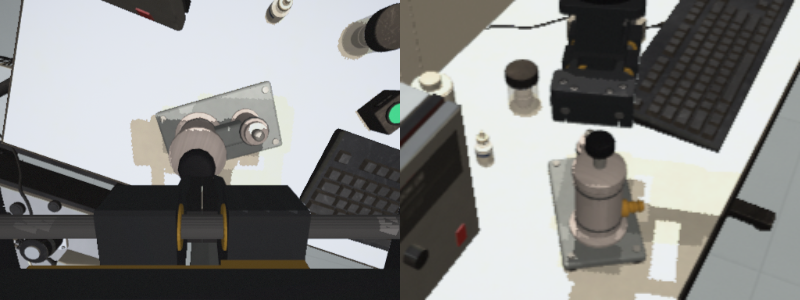

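Left half (wrist view): the knob is at about (198,163) and the pin at about (253,131), roughly 10 px from where I predicted. Right half (scene view): the gripper is above and behind the knob at (600,145). Before going down I'll check both offsets numerically.

```bash
python3 - <<'E'
from bench import r,cams
from h import *
S=cams.camera("scene");W=dict(np.load("wrist.npz"))
def pr(c,p):
    x=c["mtx"]@(c["R"]@np.array(p,float)+c["t"]);return (x[:2]/x[2]).round(1)
for z in(182,201,246):print('tcpaxis scene',z,pr(S,(442,242,z)))
print('knob scene',pr(S,(442,244,152)))
g=cv2.cvtColor(W["img"],6)
print('wrist pin',ray(W,328,167,97).round(1),pt(W,324,168).round(1), 'knob side pt',pt(W,253,205).round(1),pt(W,253,215).round(1))
ce,st=dark(S,277,223);print('knob in scene now',ce,st)
a=cv2.resize(W["img"][120:280,160:370],None,fx=2.5,fy=2.5,interpolation=2);a=a[:,:400]
b=cv2.resize(S["img"][150:270,220:340],(400,400),interpolation=2)
cv2.imwrite("pics/z.png",np.hstack([a,b]))
E
```

```text
tcpaxis scene 182 [278.6 201.9]
tcpaxis scene 201 [278.8 192.7]
tcpaxis scene 246 [279.3 169.5]
knob scene [277.8 216.6]
wrist pin [482.4 196.9  97. ] [480.1 198.4  92.1] knob side pt [451.9 249.1 152.5] [445.6 247.2 152.6]
knob in scene now [277.41240876 222.41240876] [268 214  19  18 274]
```

View pics/z.png

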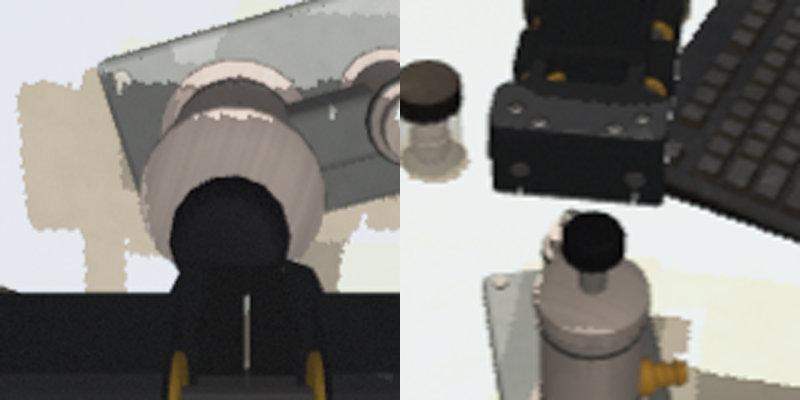

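The wide black block in the scene crop is the end of the gripper body, and it hides the fingers. In the wrist crop the knob's centre is at (230,235), which puts it at about (446,247). Averaged with the other measurements the target is about (443.5,246), well within the 22 mm flat. I'll shift slightly and descend to just above the knob.

>>> jog_arm(rows=[[0.002,-0.002,0.01,0,0],[0.002,-0.002,0.018,0,0],[0.002,-0.002,0.024,0,0],[0.002,-0.002,0.026,0,0],[0.002,-0.002,0.026,0,0]])

```text
t: 3.12
tool_pos: [443.6, 244.4, 176.7]
tool_rot: [-0.0, 0.989, 0.15, 0.0]
wrist_force: [-0.1, -0.9, -0.8]
opening: 0.3
grasp_force: 0.0
```

>>> jog_arm(rows=[[0,0,0.004,0,0],[0,0,0.008,0,0],[0,0,0.012,0,0],[0,0,0.014,0,0],[0,0,0.014,0,0]])

```text
t: 3.75
tool_pos: [443.7, 244.4, 163.6]
tool_rot: [-0.0, 0.989, 0.15, 0.001]
wrist_force: [-2.8, -1.0, 10.0]
opening: 0.4
grasp_force: 4.8
```

>>> jog_arm(rows=[[0,0,0.003,0,0],[0,0,0.005,0,0],[0,0,0.006,0,0],[0,0,0.006,0,0]])

```text
t: 4.25
tool_pos: [443.9, 244.5, 159.3]
tool_rot: [-0.0, 0.989, 0.15, 0.001]
wrist_force: [-8.4, -3.2, 24.0]
opening: 0.2
grasp_force: 12.3
```

The plunger is at its stop (24 N, tip at about z 140). I'll release it and wait, then repeat the strokes.

>>> jog_arm(rows=[[0,0,-0.01,0,0],[0,0,-0.02,0,0],[0,0,-0.02,0,0],[0,0,-0.02,0,0],[0,0,-0.02,0,0]])

```text
t: 4.88
tool_pos: [443.3, 244.3, 176.2]
tool_rot: [0.0, 0.989, 0.15, -0.0]
wrist_force: [0.7, -0.1, -0.0]
opening: 0.5
grasp_force: 0.0
```

>>> jog_arm(rows=[[0,0,0.006,0,0],[0,0,0.011,0,0],[0,0,0.016,0,0],[0,0,0.02,0,0],[0,0,0.02,0,0]])

```text
t: 5.5
tool_pos: [444.0, 244.6, 159.2]
tool_rot: [-0.0, 0.989, 0.15, 0.001]
wrist_force: [-7.9, -2.4, 26.5]
opening: 0.2
grasp_force: 13.7
```

>>> jog_arm(rows=[[0,0,-0.01,0,0],[0,0,-0.02,0,0],[0,0,-0.02,0,0],[0,0,-0.02,0,0],[0,0,-0.02,0,0]])

```text
t: 6.12
tool_pos: [443.3, 244.3, 176.2]
tool_rot: [0.0, 0.989, 0.15, -0.001]
wrist_force: [-0.8, -0.1, 0.6]
opening: 0.6
grasp_force: 0.0
```

>>> jog_arm(rows=[[0,0,0.006,0,0],[0,0,0.011,0,0],[0,0,0.016,0,0],[0,0,0.02,0,0],[0,0,0.02,0,0]])

```text
t: 6.75
tool_pos: [443.9, 244.6, 159.2]
tool_rot: [-0.0, 0.989, 0.15, 0.001]
wrist_force: [-9.8, -2.7, 27.6]
opening: 0.7
grasp_force: 13.7
```

>>> jog_arm(rows=[[0,0,-0.01,0,0],[0,0,-0.02,0,0],[0,0,-0.02,0,0],[0,0,-0.02,0,0],[0,0,-0.02,0,0]])

```text
t: 7.38
tool_pos: [443.3, 244.3, 176.2]
tool_rot: [0.0, 0.989, 0.15, -0.0]
wrist_force: [-0.5, -0.8, 0.6]
opening: -0.1
grasp_force: 0.0
```

Three full strokes are done. Extra strokes do no harm, so I'll do three more and then check the pin.

>>> jog_arm(rows=[[0,0,0.006,0,0],[0,0,0.011,0,0],[0,0,0.016,0,0],[0,0,0.02,0,0],[0,0,0.02,0,0]])

```text
t: 8.0
tool_pos: [444.0, 244.6, 159.2]
tool_rot: [-0.0, 0.989, 0.15, 0.001]
wrist_force: [-9.3, -2.0, 27.0]
opening: 0.6
grasp_force: 13.7
```

>>> jog_arm(rows=[[0,0,-0.01,0,0],[0,0,-0.02,0,0],[0,0,-0.02,0,0],[0,0,-0.02,0,0],[0,0,-0.02,0,0]])

```text
t: 8.62
tool_pos: [443.3, 244.3, 176.2]
tool_rot: [0.0, 0.989, 0.15, -0.0]
wrist_force: [-0.4, 0.2, 0.1]
opening: 0.7
grasp_force: 0.0
```

>>> jog_arm(rows=[[0,0,0.006,0,0],[0,0,0.011,0,0],[0,0,0.016,0,0],[0,0,0.02,0,0],[0,0,0.02,0,0]])

```text
t: 9.25
tool_pos: [444.0, 244.6, 159.3]
tool_rot: [-0.0, 0.989, 0.15, 0.001]
wrist_force: [-8.9, -3.4, 27.8]
opening: 0.3
grasp_force: 13.7
```

>>> jog_arm(rows=[[0,0,-0.01,0,0],[0,0,-0.02,0,0],[0,0,-0.02,0,0],[0,0,-0.02,0,0],[0,0,-0.02,0,0]])

```text
t: 9.88
tool_pos: [443.3, 244.3, 176.1]
tool_rot: [0.0, 0.989, 0.15, -0.001]
wrist_force: [0.4, -0.7, 0.2]
opening: 0.2
grasp_force: 0.0
```

>>> jog_arm(rows=[[0,0,0.006,0,0],[0,0,0.011,0,0],[0,0,0.016,0,0],[0,0,0.02,0,0],[0,0,0.02,0,0]])

```text
t: 10.5
tool_pos: [444.0, 244.6, 159.2]
tool_rot: [-0.0, 0.989, 0.15, 0.001]
wrist_force: [-8.7, -2.8, 26.5]
opening: 0.6
grasp_force: 13.7
```

>>> jog_arm(rows=[[0,0,-0.015,0,0],[0,0,-0.03,0,0],[0,0,-0.05,0,0],[0,0,-0.07,0,0],[0,0,-0.07,0,0]])

```text
t: 11.12
tool_pos: [443.9, 244.5, 227.5]
tool_rot: [-0.0, 0.989, 0.15, 0.001]
wrist_force: [-0.2, 0.1, -0.7]
opening: 0.4
grasp_force: 0.0
```

```bash
python3 - <<'E'
from bench import r,cams
from h import *
from scipy.spatial.transform import Rotation as Ro
s=r.observe();print(s['t'],s['tool_pos'],s['wrist_force'])
w=cams.camera("wrist");c=cams.camera("scene");q=s['tool_rot']
M=w["mount"];Rt=Ro.from_quat([q[1],q[2],q[3],q[0]]).as_matrix()
w["R"]=(Rt@M[:3,:3]).T; w["t"]=-w["R"]@(Rt@M[:3,3]+s['tool_pos'])
ps=np.array([pt(w,u,v) for v in range(0,383) for u in range(0,512) if w["depth"][v,u]>0])
for n,x,y in(("pin",480,195),("knob",446,247)):
    m=(np.hypot(ps[:,0]-x,ps[:,1]-y)<14)&(ps[:,2]<165); z=np.sort(ps[m,2]); print(n,len(z),z[-60::10].round(1))
cv2.imwrite("pics/f.png",np.hstack([cv2.resize(w["img"],(400,300)),cv2.resize(c["img"][130:322,150:406],(400,300))]))
E
```

```text
11.125 [443.86818567 244.47618368 227.50539459] [-0.19192083  0.07802427 -0.69193119]
pin 1078 [127.4 127.5 127.6 127.7 127.8 128.4]
knob 1450 [152.7 152.7 152.8 152.8 152.9 153.1]
```

View pics/f.png

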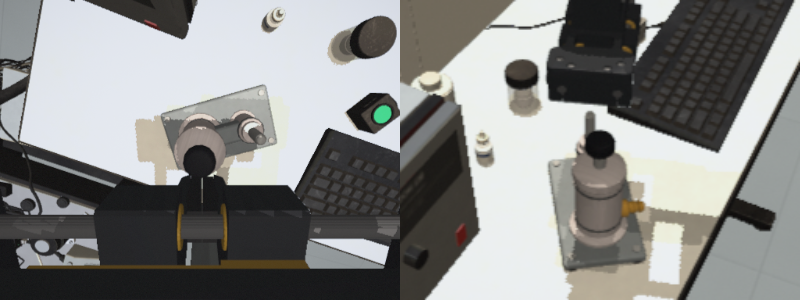

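The pin is fully out: its top is at z ≈ 128, at about (258,138) in the wrist half. The knob is back up at z ≈ 152.8. The pump and the bystanders are where they were, and the arm is clear.

```bash
python3 -c "
from bench import r
print(r.close_job())"
```

```text
the job is handed in; nothing more can be done
None
```

The job is handed in: after six full strokes the pin is fully out (top at about 128 mm), the plunger is back up, and in the final camera views the pump and the three bystanders look unmoved; the hand-in returned no verdict.

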